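# Sweep the cut soap chunks off the board into its tray

## Robot

A 6-joint arm with a two-finger parallel gripper is mounted at the origin on the work surface. World frame = base frame: x ahead of the robot, y to its left, z up, the work surface at z = 0. Lengths are in m, angles in rad, forces in N, time in s.
With the tool pointing down it reaches from about 0.25 to 0.85 m from the base axis. Payload 12.5 kg.
Tool frame: the origin (TCP) lies midway between the tips of the shut fingers; the grasp point (between the pads) lies 19 mm behind it; x points along the fingers, y is the direction in which the jaws open and shut, and the axes are right-handed (so a half turn about x gives the same grasp; the last joint's range is limited). The gripper opens to 93 mm and grips with 3 to 60 N. Pads are 15 mm wide; open, the fingers measure 128 mm over their backs; the gripper's body (75 mm by 188 mm) begins 65 mm behind the grasp point.
Start: joints at [-1.432, 0.351, 1.652, -0, 1.139, -0.085], TCP at [0.122, -0.536, 0.219] pointing down, gripper open.
Joint ranges: [-2.75, 2.75], [-0.79, 2.1], [0.01, 2.65], [-1.57, 4.71], [0.07, 3.14], [-2.87, 2.87]. Speed limits (rad/s): [2.22, 2.22, 2.79, 3.14, 3.14, 3.14].

## Interface

Orientations are given as a rotation vector (axis times angle).
In Python, from bench import robot, vision, job gives the robot as it stands. The module is installed in compiled form; this text tells all that it offers.
- The arm moves only by the shell command python3 -m pendant 'ROWS' [FORCE]. ROWS is JSON, a list of rows, each a list of 7 numbers: the shift along the tool's x, y, z in m, then the turn, a rotation vector about the tool's x, y, z in degrees, then the finger opening in m, from 0 to 0.093. In form: [[tx, ty, tz, rx, ry, rz, fingers], ...]. A call has exactly 8 rows; each row shifts and turns the commanded pose from where the row before left it, along the tool's axes as they then stand; what a row does not reach is not made up. A row lasts 1/10 s, in which the tool goes at most 50 mm and 8.59 degrees, less where a joint would pass 70% of its speed; a pose out of reach is approached as far as the arm can. A call with a gripper value outside its range is refused whole. The fingers move at their own pace and stop on an object; FORCE is the grip in N (left out, the last holds). Time passes only in rows, so rows that do not move let the fingers close, or fill a call up. It gives the time, the measured TCP pose, the force and the opening at its end, in the units of the state.
- robot.observe(): the state, without advancing time (a new reading comes with each control period).
- vision.get_image(name): name is "scene" or "top" or "wrist"; returns a dict with "image" (480x640x3 uint8, red, green, blue), "mtx" (3x3 intrinsics, pixels), "world_from_camera" (4x4, takes a point from camera to world coordinates); the wrist camera has in their place "tool_from_camera" (4x4, takes a point from camera to tool coordinates, whose origin is the TCP and whose axes are the tool frame's). Camera axes: x right, y down, z forward; pixel columns grow to the right and rows downward; lengths in m; the calibration is good to about 2 mm. A picture is of the moment at which its call begins: read the wrist's pose just before it. There is no depth.
- job.job_done(): hands the job in, once; it reports no verdict.
The state is a dict: "time": time; "joints": joint angles; "joint_vel": joint speeds; "joint_efforts": joint torques, N m; "tcp_pos": TCP position; "tool_rot": TCP orientation; "force": force on the tool from outside, world axes, zero at the start; "torque": the same for the moment, N m; "width": finger opening in m.
Only numpy, scipy, OpenCV 4.12 (cv2) and the standard library are available. Lean on these libraries where they do the work, as an engineer would, in place of code of your own. Each camera call takes 0.05 s, during which the arm holds its last target. There are 200 camera calls.

## Task

Sweep the five small chunks of soap base along the bamboo board and over its open edge, so that they drop into the steel tray drawn out from under it. Push them along with the outside of the fingers: do not pick up, pinch or press down hard on any of them. Leave the tray as far out as it is, and leave the uncut block, the dropper bottle, the tin and everything else where it stands.

Things in the scene. Friction and masses are not known exactly. Their poses are not given: they have to be found in the camera images.
- board: bamboo chopping board on a low wooden frame, fixed (does not move); top plate 300 mm (its x) by 360 mm (its y), 18 mm thick, darker wood along the two long edges. Origin: middle of the board, on the table; z up; the flat top lies 62 mm above the origin (underside of the plate 44 mm). Its -y edge (at y = -180 mm) is the open edge, under which the tray is drawn out; there is no rim on the board.
- tray (a joint): how far the tray is drawn out from under the board, along the board's -y, in m (0 = fully in; starts 0.13 to 0.17, so 115 to 155 mm of the tray stand out beyond the board's open edge). It slides stiffly (about 4 N).
- tray_floor (a point): middle of the inner floor of the stainless tray, axes parallel to the board's; 8 mm above the table. The tray is 264 mm (x) by 330 mm (y) outside, walls 4 mm thick, their top 30 mm above this floor and 24 mm below the board's top.
- chunk1: small cut chunk of ivory soap base lying on the board, 30 x 24 x 18 mm (its x, y, z; z upright at the start), about 13 g. Origin: its middle. To be swept into the tray.
- chunk2: small cut chunk of ivory soap base lying on the board, 26 x 26 x 20 mm (its x, y, z; z upright at the start), about 13 g. Origin: its middle. To be swept into the tray.
- chunk3: small cut chunk of ivory soap base lying on the board, 28 x 22 x 20 mm (its x, y, z; z upright at the start), about 13 g. Origin: its middle. To be swept into the tray.
- chunk4: small cut chunk of ivory soap base lying on the board, 32 x 22 x 18 mm (its x, y, z; z upright at the start), about 13 g. Origin: its middle. To be swept into the tray.
- chunk5: small cut chunk of ivory soap base lying on the board, 26 x 24 x 18 mm (its x, y, z; z upright at the start), about 13 g. Origin: its middle. To be swept into the tray.
- block: uncut block of the same ivory soap base, 42 x 56 x 40 mm (x, y, z), loose, standing on the board. Origin: centre of its underside. Leave alone.
- dropper: little amber glass dropper bottle with black cap, 25 mm across, 64 mm tall, loose, standing on the board. Origin: centre of its underside. Leave alone.
- tin: round aluminium balm tin, 44 mm across, 20 mm tall, loose, lying flat on the board. Origin: centre of its underside. Leave alone.
- amber1: amber bottle with label, 64 mm across, 150 mm tall, loose on a cork mat to the robot's left. Origin: centre of its underside. Leave alone.
- amber2: amber bottle without label, 64 mm across, 150 mm tall, loose, next to it on the cork mat. Origin: centre of its underside. Leave alone.
- beaker1: clear plastic beaker, 72 mm across the rim, 95 mm tall, loose, on the table to the robot's right. Origin: centre of its underside. Leave alone.
- beaker2: a second beaker like it, a little farther out. Leave alone.

How it is judged:
By the outcome, as a careful person would: the job done as asked, in the order asked, and still so for the second after the job is handed in, with the robot touching nothing.
It also fails if it takes over 72 s, if anything falls off the work surface, if the arm or the gripper's body presses on something with over 40 N, if the wrist force passes 120 N, or if a joint passes its speed limit or range.

## Working session

There is one attempt and no reset: what is moved stays moved. The work goes in short steps, Python scripts to look and compute and a shell command to move; the robot and the scene stay as the last step left them, time stands still between calls to the robot, and variables do not carry over. Pictures are saved under pics/ and viewed, about 8 in all and at most 12, crops included, and the job is handed in when it is done.

```bash
mkdir -p pics
cat > h.py <<'E'
import numpy as np, cv2
from bench import robot, vision, job
from scipy.spatial.transform import Rotation as R
def snap(n,f):
    d=vision.get_image(n); cv2.imwrite(f'pics/{f}.png',d['image'][:,:,::-1]); np.savez(f'pics/{f}.npz',**d); return d
def ray(f,u,v,z):
    d=np.load(f'pics/{f}.npz'); W=d['world_from_camera']; r=W[:3,:3]@np.linalg.solve(d['mtx'],[u,v,1.]); o=W[:3,3]
    return o+r*(z-o[2])/r[2]
def proj(f,P):
    d=np.load(f'pics/{f}.npz'); W=np.linalg.inv(d['world_from_camera']); p=W[:3,:3]@np.array(P).T+W[:3,3:]; q=d['mtx']@p; return (q[:2]/q[2]).T
E
python3 - <<'E'
from h import *
snap('top','t0'); d=snap('scene','s0')
s=robot.observe(); print(s['time'],s['tcp_pos'],R.from_rotvec(s['tool_rot']).as_matrix().round(3))
for f in('t0','s0'): print(np.load(f'pics/{f}.npz')['world_from_camera'].round(3),np.load(f'pics/{f}.npz')['mtx'])
E
```

```text
0.1 [ 0.12205327 -0.53597508  0.21816754] [[-0.     0.222 -0.975]
 [ 0.001 -0.975 -0.222]
 [-1.    -0.001 -0.   ]]
[[-0.003 -0.992  0.13   0.407]
 [-1.     0.004  0.008 -0.013]
 [-0.008 -0.13  -0.992  1.452]
 [ 0.     0.     0.     1.   ]] [[576.99590955   0.         308.70711966]
 [  0.         576.99590955 241.94255451]
 [  0.           0.           1.        ]]
[[ 6.670e-01  5.940e-01 -4.490e-01  1.116e+00]
 [ 7.450e-01 -5.330e-01  4.010e-01 -4.820e-01]
 [-1.000e-03 -6.020e-01 -7.980e-01  1.006e+00]
 [ 0.000e+00  0.000e+00  0.000e+00  1.000e+00]] [[494.49713751   0.         319.02396   ]
 [  0.         494.49713751 235.52368722]
 [  0.           0.           1.        ]]
```

View pics/t0.png

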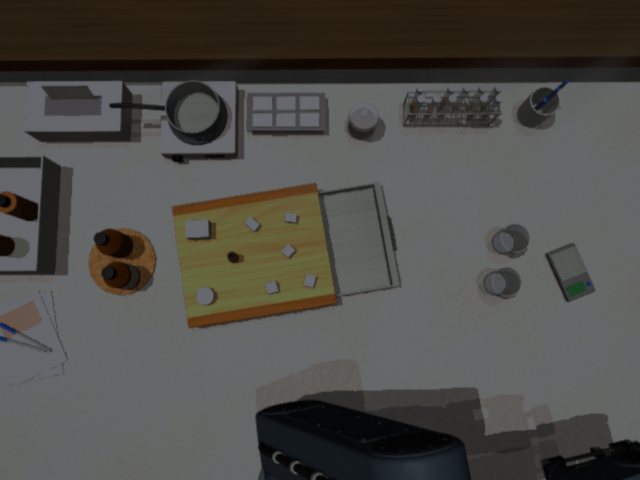

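View pics/s0.png

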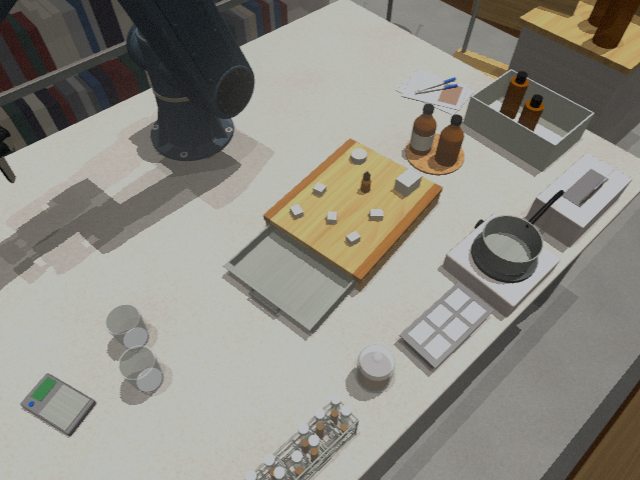

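The top view shows the board with corners near (173,207), (316,184), (335,304) and (190,326). The chunks are near (253,224), (291,218), (289,251), (272,288) and (310,281). The block is at (198,230), the dropper at (233,257) and the tin at (205,296). The tray is to the right of the board, towards world −y. I'll measure these accurately.

Run:
```python
from h import *
im=cv2.imread('pics/t0.png'); c=cv2.resize(im[175:335,165:405],None,fx=3.3,fy=3.3,interpolation=cv2.INTER_CUBIC); cv2.imwrite('pics/c0.png',c)
hsv=cv2.cvtColor(im,cv2.COLOR_BGR2HSV)
m=np.zeros(im.shape[:2],np.uint8); cv2.fillPoly(m,[np.array([[173,207],[316,184],[335,304],[190,326]])],255)
b=((hsv[...,1]<75)&(hsv[...,2]>110)).astype(np.uint8)*255&m
n,l,st,ce=cv2.connectedComponentsWithStats(b)
co=[ray('t0',u,v,.062)for u,v in[(173,207),(316,184),(335,304),(190,326)]]
print(np.round(co,3)); 
ex=np.array(co);y=((ex[0]-ex[1])+(ex[3]-ex[2]))[:2];x=((ex[0]-ex[3])+(ex[1]-ex[2]))[:2]
print('len',np.linalg.norm(y)/2,np.linalg.norm(x)/2,'yaw y-axis',np.degrees(np.arctan2(y[1],y[0])),'x',np.degrees(np.arctan2(x[1],x[0])))
y/=np.linalg.norm(y);x=np.array([y[1],-y[0]]);cen=ex.mean(0)[:2];print(cen)
def bd(p):return np.round([(p[:2]-cen)@x*1e3,(p[:2]-cen)@y*1e3])
for i in range(1,n):
    if st[i,4]>20: 
        p=ray('t0',*ce[i],.08); pts=np.argwhere(l==i)[:,::-1]; print(ce[i].round(1),st[i],p.round(3),bd(p),cv2.minAreaRect(pts.astype(np.float32)))
print('dropper',bd(ray('t0',233,257,.11)))
for q in[(378,184),(399,287)]:print('tray',bd(ray('t0',*q,.038)))
```

```text
[[ 0.677  0.331  0.062]
 [ 0.733 -0.021  0.062]
 [ 0.439 -0.065  0.062]
 [ 0.388  0.282  0.062]]
len 0.3530237285142902 0.29523801748995254 yaw y-axis 98.73668972283713 x 9.052120601658096
[0.55907195 0.13175985]
dropper [-4. 44.]
tray [ 130. -331.]
tray [-132. -338.]
```

View pics/c0.png

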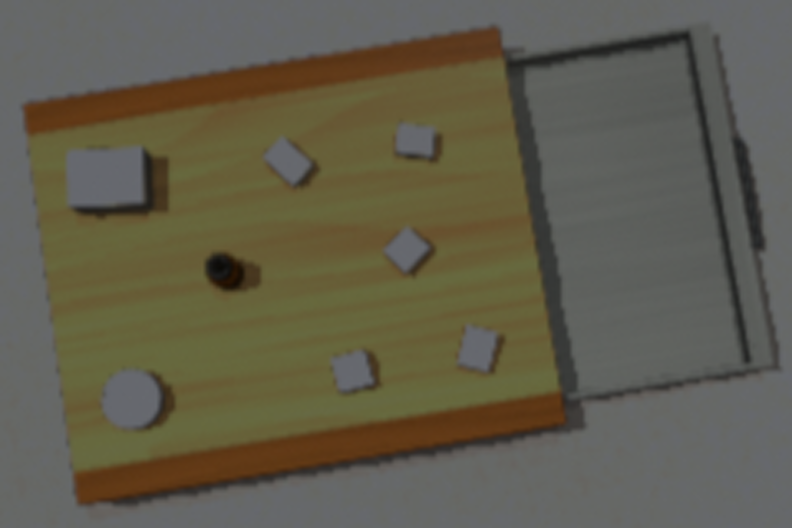

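The crop shows all five chunks lying flat, with a clear lane behind each. The image is dark, so my brightness threshold missed everything. I'll redo the segmentation with crop-based corners and a lower threshold.

```bash
cat > seg.py <<'E'
from h import *
C=[(172.3,206.5),(315.9,183.5),(336.2,303.8),(189.2,327.1)]
ex=np.array([ray('t0',u-.3,v-.3,.062) for u,v in C])[:,:2]
y=(ex[0]-ex[1])+(ex[3]-ex[2]);xx=(ex[0]-ex[3])+(ex[1]-ex[2])
a=(np.arctan2(y[1],y[0])-np.pi/2+np.arctan2(xx[1],xx[0]))/2
cen=ex.mean(0); X=np.array([np.cos(a),np.sin(a)]);Y=np.array([-X[1],X[0]])
def bd(p):d=np.asarray(p)[:2]-cen;return np.round([d@X*1e3,d@Y*1e3])
def wd(bx,by):return cen+X*bx/1e3+Y*by/1e3
def seg(f):
    im=cv2.imread(f'pics/{f}.png');hsv=cv2.cvtColor(im,cv2.COLOR_BGR2HSV)
    m=np.zeros(im.shape[:2],np.uint8); cv2.fillPoly(m,[np.array(C).astype(int)],255)
    b=((hsv[...,1]<60)&(hsv[...,2]>60)).astype(np.uint8)*255&m
    n,l,st,ce=cv2.connectedComponentsWithStats(b)
    for i in range(1,n):
        if st[i,4]>25:
            p=ray(f,*ce[i],.08);r=cv2.minAreaRect(np.argwhere(l==i)[:,::-1].astype(np.float32));print(ce[i].round(1),st[i,4],p.round(3),bd(p),np.round(r[1],1),round(r[2]))
E
python3 - <<'E'
from seg import *
print(np.linalg.norm(y)/2,np.linalg.norm(xx)/2,np.degrees(a),cen,ex)
seg('t0')
E
```

```text
0.35636808379844037 0.2978144207142592 9.08841014174135 [0.55990347 0.13273771] [[ 0.67884839  0.33308812]
 [ 0.73488164 -0.0196269 ]
 [ 0.44008697 -0.06697069]
 [ 0.38579686  0.2844603 ]]
[290.5 217. ] 116 [0.648 0.041 0.08 ] [  72. -104.] [10. 11.] 90
[251.8 223.3] 126 [0.632 0.135 0.08 ] [72. -9.] [12.7  9.2] 45
[196.5 228.2] 428 [0.621 0.268 0.08 ] [ 82. 124.] [18. 23.] 90
[287.7 250.3] 118 [0.567 0.048 0.08 ] [ -7. -85.] [ 9.9 10.6] 45
[309.4 280.1] 132 [ 0.495 -0.004  0.08 ] [ -85. -125.] [10.2 12.6] 14
[271.4 287. ] 131 [0.479 0.087 0.08 ] [-87. -33.] [11.4 11.4] 76
[204.4 295.5] 274 [0.46  0.246 0.08 ] [-81. 127.] [17. 17.] 90
```

```bash
cat > go.py <<'E'
from seg import *
import sys
# tool y -> board +X, tool z -> board -Y ; prints the tool-frame shift to a board target (mm) and z (m)
def state():
    s=robot.observe();M=R.from_rotvec(s['tool_rot']).as_matrix();return s,M
def report(*targets):
    s,M=state();p=s['tcp_pos']
    T=np.c_[[0,0,-1],[*X,0],[*-Y,0]]
    print('t',round(s['time'],2),'board',bd(p),'z',round(p[2],4),'F',np.round(s['force'],1),'w',round(s['width'],4),'rot err deg(tool)',np.degrees(R.from_matrix(M.T@T).as_rotvec()).round(2))
    for bx,by,z in targets: print((bx,by,z),'tool shift',(M.T@(np.r_[wd(bx,by),z]-p)).round(4))
if __name__=='__main__': report(*eval(sys.argv[1]))
E
python3 - <<'E'
from go import *
report((-85,-82,.12))
s,M=state(); N=16; st=-86.3/N
tgt=np.r_[wd(-85,-82),.14]-s['tcp_pos']
A=sum((M@R.from_rotvec([np.radians(st*k),0,0]).as_matrix()) for k in range(N))
print(st,np.linalg.solve(A,tgt).round(4))
E
```

```text
t 0.1 board [-538. -591.] z 0.2182 F [ 0.2 -0.6  0.1] w 0.0931 rot err deg(tool) [-8.626e+01 -5.000e-02  4.000e-02]
(-85, -82, 0.12) tool shift [ 0.0987 -0.4785 -0.4852]
-5.39375 [ 0.0049 -0.0034 -0.0468]
```

```bash
python3 -m pendant '[[0,-0.0034,-0.0468,-5.4,0,0,0.01],[0,-0.0034,-0.0468,-5.4,0,0,0.01],[0,-0.0034,-0.0468,-5.4,0,0,0.01],[0,-0.0034,-0.0468,-5.4,0,0,0.01],[0,-0.0034,-0.0468,-5.4,0,0,0.01],[0,-0.0034,-0.0468,-5.4,0,0,0.01],[0,-0.0034,-0.0468,-5.4,0,0,0.01],[0,-0.0034,-0.0468,-5.4,0,0,0.01]]' 10
python3 -m pendant '[[0,-0.0034,-0.0468,-5.4,0,0,0.01],[0,-0.0034,-0.0468,-5.4,0,0,0.01],[0,-0.0034,-0.0468,-5.4,0,0,0.01],[0.01,-0.0034,-0.0468,-5.4,0,0,0.01],[0.015,-0.0034,-0.0468,-5.4,0,0,0.01],[0.015,-0.0034,-0.0468,-5.4,0,0,0.01],[0.015,-0.0034,-0.0468,-5.4,0,0,0.01],[0.015,-0.0034,-0.0468,-5.4,0,0,0.01]]'
python3 go.py '[(-85,-82,.068)]'
```

```text
time: 0.9
tcp_pos: [0.4203, -0.3198, 0.2184]
tool_rot: [1.629, 0.871, -1.629]
force: [-0.1, -0.6, -0.6]
width: 0.0337
time: 1.7
tcp_pos: [0.4885, 0.0406, 0.1479]
tool_rot: [1.087, 1.283, -1.087]
force: [1.6, 0.5, 0.0]
width: 0.0103
t 1.7 board [-85. -80.] z 0.1479 F [1.6 0.5 0. ] w 0.0103 rot err deg(tool) [ 0.36 -0.   -0.01]
(-85, -82, 0.068) tool shift [0.0799 0.0001 0.0023]
```

```bash
python3 -m pendant '[[0.02,0,0,0.3,0,0,0.01],[0.02,0,0,0,0,0,0.01],[0.02,0,0,0,0,0,0.01],[0.015,0,0,0,0,0,0.01],[0.005,0,0,0,0,0,0.01],[0,0,0.004,0,0,0,0.01],[0,0,0.008,0,0,0,0.01],[0,0,0.01,0,0,0,0.01]]'
python3 go.py '[(-85,-190,.068)]'
python3 - <<'E'
from seg import *
snap('scene','s1'); im=cv2.imread('pics/s1.png'); cv2.imwrite('pics/s1c.png',cv2.resize(im[120:340,210:470],None,fx=2.5,fy=2.5))
E
```

```text
time: 2.5
tcp_pos: [0.4926, 0.0163, 0.0694]
tool_rot: [1.094, 1.278, -1.093]
force: [-0.4, 0.8, 0.0]
width: 0.0101
t 2.5 board [ -85. -104.] z 0.0694 F [-0.4  0.8  0. ] w 0.0101 rot err deg(tool) [-0.15  0.02 -0.07]
(-85, -190, 0.068) tool shift [0.0014 0.     0.0856]
```

View pics/s1c.png

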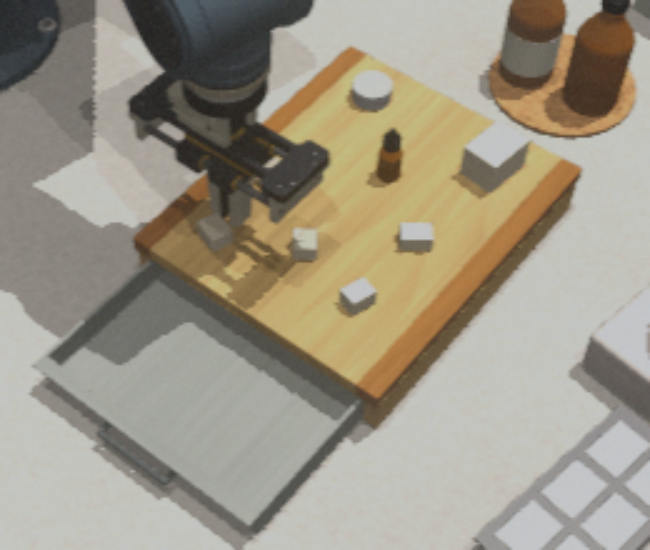

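The fingers stand directly behind the near-robot chunk at crop (213,232), with nothing else in contact. I'll push it over the edge, then back off and lift.

```bash
python3 -m pendant '[[0.001,0,0.011,0,0,0,0.01],[0,0,0.011,0,0,0,0.01],[0,0,0.011,0,0,0,0.01],[0,0,0.011,0,0,0,0.01],[0,0,0.011,0,0,0,0.01],[0,0,0.011,0,0,0,0.01],[0,0,0.011,0,0,0,0.01],[0,0,0.012,0,0,0,0.01]]'
python3 go.py '[(-87,8,.068)]'
python3 - <<'E'
from seg import *
snap('scene','s2'); im=cv2.imread('pics/s2.png'); cv2.imwrite('pics/s2c.png',cv2.resize(im[120:340,210:470],None,fx=2.5,fy=2.5))
E
```

```text
time: 3.35
tcp_pos: [0.506, -0.0719, 0.0676]
tool_rot: [1.094, 1.279, -1.094]
force: [-0.1, 1.3, 0.1]
width: 0.0101
t 3.35 board [ -86. -194.] z 0.0676 F [-0.1  1.3  0.1] w 0.0101 rot err deg(tool) [-0.16 -0.    0.  ]
(-87, 8, 0.068) tool shift [-0.0004 -0.002  -0.2015]
```

View pics/s2c.png

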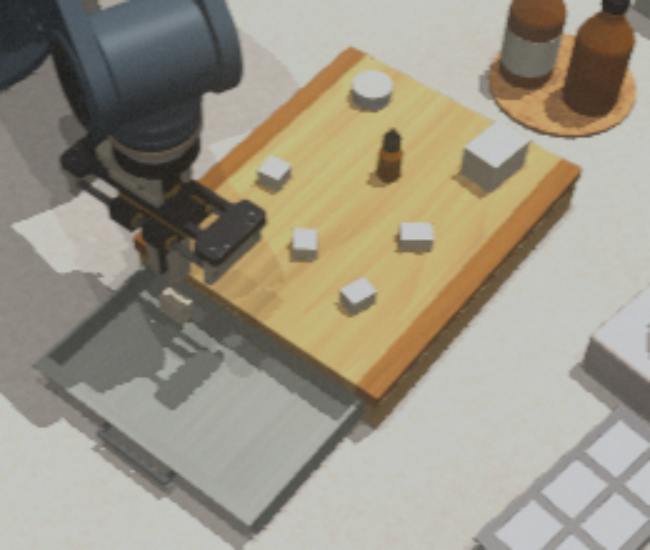

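The chunk is going over the edge and tumbling into the tray. The other four haven't moved. Next is the chunk at board (-87,-33).

```bash
python3 -m pendant '[[-0.025,0,0,0,0,0,0.01],[-0.025,0,-0.01,0,0,0,0.01],[0,0,-0.03,0,0,0,0.01],[0,-0.002,-0.04,0,0,0,0.01],[0,0,-0.04,0,0,0,0.01],[0,0,-0.04,0,0,0,0.01],[0,0,-0.03,0,0,0,0.01],[0,0,-0.01,0,0,0,0.01]]'
python3 -m pendant '[[0.02,0,0,0,0,0,0.01],[0.02,0,0,0,0,0,0.01],[0.01,0,0,0,0,0,0.01],[0,0,0.002,0,0,0,0.01],[0,0,0.005,0,0,0,0.01],[0,0,0.01,0,0,0,0.01],[0,0,0.012,0,0,0,0.01],[0,0,0.012,0,0,0,0.01]]'
python3 go.py '[(-87,-192,.068)]'
```

```text
time: 4.2
tcp_pos: [0.4724, 0.1283, 0.1177]
tool_rot: [1.092, 1.28, -1.092]
force: [-0.7, -0.8, 0.5]
width: 0.0097
time: 5.0
tcp_pos: [0.4797, 0.0846, 0.0681]
tool_rot: [1.094, 1.278, -1.093]
force: [0.2, -0.6, 0.7]
width: 0.0101
t 5.0 board [-87. -35.] z 0.0681 F [ 0.2 -0.6  0.7] w 0.0101 rot err deg(tool) [-0.18  0.01 -0.05]
(-87, -192, 0.068) tool shift [0.0002 0.0003 0.1571]
```

```bash
python3 -m pendant '[[0,0,0.012,0,0,0,0.01],[0,0,0.012,0,0,0,0.01],[0,0,0.012,0,0,0,0.01],[0,0,0.012,0,0,0,0.01],[0,0,0.012,0,0,0,0.01],[0,0,0.012,0,0,0,0.01],[0,0,0.012,0,0,0,0.01],[0,0,0.012,0,0,0,0.01]]'
python3 -m pendant '[[0,0,0.012,0,0,0,0.01],[0,0,0.012,0,0,0,0.01],[0,0,0.012,0,0,0,0.01],[0,0,0.012,0,0,0,0.01],[0,0,0.012,0,0,0,0.01],[0,0,0,0,0,0,0.01],[0,0,0,0,0,0,0.01],[-0.01,0,-0.01,0,0,0,0.01]]'
python3 go.py '[(-7,-46,.12),(-7,-192,.068)]'
python3 - <<'E'
from seg import *
snap('scene','s3'); im=cv2.imread('pics/s3.png'); cv2.imwrite('pics/s3c.png',cv2.resize(im[120:340,210:470],None,fx=2.5,fy=2.5))
E
```

```text
time: 5.8
tcp_pos: [0.4943, -0.0101, 0.0676]
tool_rot: [1.094, 1.279, -1.094]
force: [0.3, 1.7, -0.3]
width: 0.0101
time: 6.6
tcp_pos: [0.5012, -0.0583, 0.0771]
tool_rot: [1.094, 1.28, -1.095]
force: [-0.2, -0.2, -0.7]
width: 0.0104
t 6.6 board [ -88. -179.] z 0.0771 F [-0.2 -0.2 -0.7] w 0.0104 rot err deg(tool) [-0.21 -0.04  0.1 ]
(-7, -46, 0.12) tool shift [-0.043   0.0805 -0.1337]
(-7, -192, 0.068) tool shift [0.0089 0.0812 0.0124]
```

View pics/s3c.png

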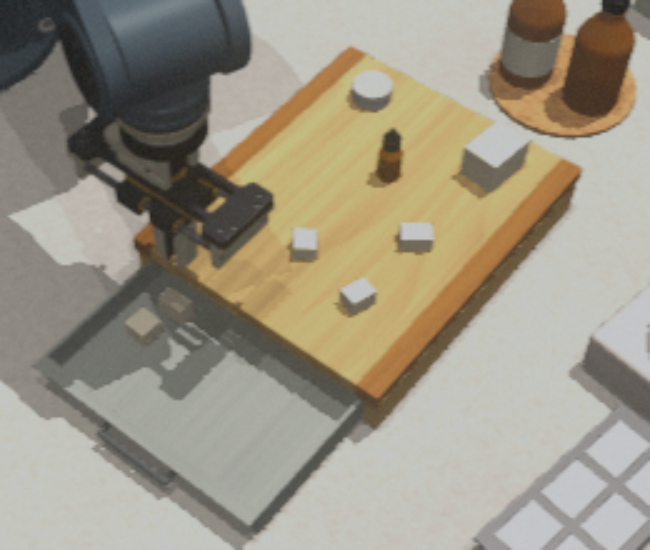

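Two chunks are now in the tray, at crop (143,325) and (177,303). Next is the middle chunk at board (-7,-85).

```bash
python3 -m pendant '[[-0.025,0,0,0,0,0,0.01],[-0.018,0.005,-0.015,0,0,0,0.01],[0,0.02,-0.03,0,0,0,0.01],[0,0.02,-0.03,0,0,0,0.01],[0,0.02,-0.03,0,0,0,0.01],[0,0.01,-0.02,0,0,0,0.01],[0,0.005,-0.0105,-0.2,0,0,0.01],[0,0,0,0,0,0,0.01]]'
python3 go.py '[(-7,-46,.068)]'
```

```text
time: 7.45
tcp_pos: [0.5598, 0.0892, 0.1209]
tool_rot: [1.09, 1.281, -1.089]
force: [-0.3, -0.8, -0.0]
width: 0.0099
t 7.45 board [ -7. -43.] z 0.1209 F [-0.3 -0.8 -0. ] w 0.0099 rot err deg(tool) [ 0.17 -0.   -0.02]
(-7, -46, 0.068) tool shift [ 0.0529 -0.0001  0.003 ]
```

```bash
python3 -m pendant '[[0.02,0,0,0,0,0,0.01],[0.02,0,0,0,0,0,0.01],[0.01,0,0,0,0,0,0.01],[0.003,0,0.002,0,0,0,0.01],[0,0,0.006,0,0,0,0.01],[0,0,0.01,0,0,0,0.01],[0,0,0.01,0,0,0,0.01],[0,0,0.01,0,0,0,0.01]]'
python3 -m pendant '[[0,0,0.012,0,0,0,0.01],[0,0,0.012,0,0,0,0.01],[0,0,0.012,0,0,0,0.01],[0,0,0.012,0,0,0,0.01],[0,0,0.012,0,0,0,0.01],[0,0,0.012,0,0,0,0.01],[0,0,0.012,0,0,0,0.01],[0,0,0.012,0,0,0,0.01]]'
python3 -m pendant '[[0,0,0.012,0,0,0,0.01],[0,0,0.004,0,0,0,0.01],[0,0,0,0,0,0,0.01],[0,0,0,0,0,0,0.01],[-0.025,0,0,0,0,0,0.01],[-0.025,0,-0.005,0,0,0,0.01],[0,0.02,0.005,0,0,0,0.01],[0,0.02,0.02,0,0,0,0.01]]'
python3 go.py '[(72,-62,.12)]'
```

```text
time: 8.25
tcp_pos: [0.5664, 0.0492, 0.0682]
tool_rot: [1.092, 1.279, -1.091]
force: [-0.4, 0.2, 0.1]
width: 0.0097
time: 9.05
tcp_pos: [0.5813, -0.0455, 0.0676]
tool_rot: [1.091, 1.28, -1.091]
force: [0.9, 0.4, 0.1]
width: 0.0101
time: 9.85
tcp_pos: [0.6271, -0.072, 0.1188]
tool_rot: [1.09, 1.28, -1.088]
force: [0.5, 0.2, 0.3]
width: 0.0101
t 9.85 board [  34. -213.] z 0.1188 F [0.5 0.2 0.3] w 0.0101 rot err deg(tool) [ 0.16  0.01 -0.07]
(72, -62, 0.12) tool shift [-0.0011  0.0385 -0.1506]
```

```bash
python3 -m pendant '[[0,0.008,-0.01,0,0,0,0.01],[0,0.01,-0.025,0,0,0,0.01],[0,0.01,-0.03,0,0,0,0.01],[0,0.01,-0.03,0,0,0,0.01],[0,0.0005,-0.03,0,0,0,0.01],[0,0,-0.02,0,0,0,0.01],[0,0,-0.0056,0,0,0,0.01],[0,0,0,0,0,0,0.01]]'
python3 go.py '[(72,-62,.068)]'
python3 - <<'E'
from seg import *
snap('scene','s4'); im=cv2.imread('pics/s4.png'); cv2.imwrite('pics/s4c.png',cv2.resize(im[120:340,210:470],None,fx=2.5,fy=2.5))
E
```

```text
time: 10.65
tcp_pos: [0.6402, 0.082, 0.1176]
tool_rot: [1.09, 1.281, -1.09]
force: [0.0, -0.2, -0.3]
width: 0.0102
t 10.65 board [ 71. -63.] z 0.1176 F [ 0.  -0.2 -0.3] w 0.0102 rot err deg(tool) [ 0.12 -0.    0.02]
(72, -62, 0.068) tool shift [ 0.0496  0.0008 -0.0008]
```

View pics/s4c.png

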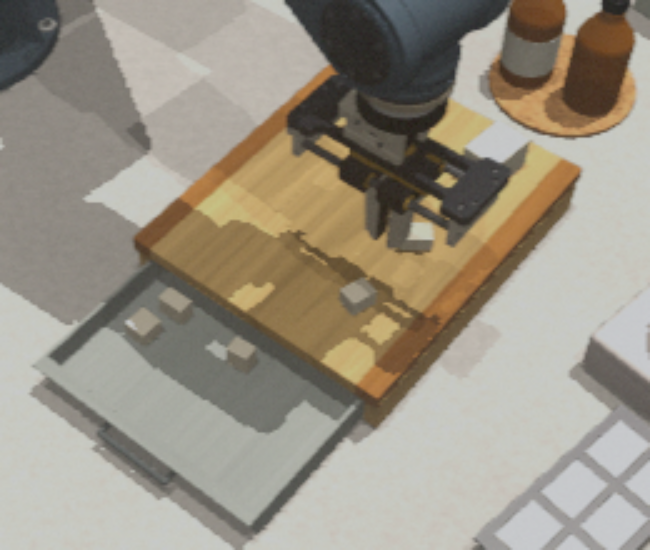

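Three chunks are in the tray. The fingers hang above the gap between the last two. Now the chunk at board (72,-104).

```bash
python3 -m pendant '[[0.02,0.001,0,0,0,0,0.01],[0.02,0,0,0,0,0,0.01],[0.01,0,0,0,0,0,0.01],[0,0,0.002,0,0,0,0.01],[0,0,0.006,0,0,0,0.01],[0,0,0.01,0,0,0,0.01],[0,0,0.01,0,0,0,0.01],[0,0,0.01,0,0,0,0.01]]'
python3 -m pendant '[[0,0,0.012,0,0,0,0.01],[0,0,0.012,0,0,0,0.01],[0,0,0.012,0,0,0,0.01],[0,0,0.012,0,0,0,0.01],[0,0,0.012,0,0,0,0.01],[0,0,0.012,0,0,0,0.01],[0,0,0.012,0,0,0,0.01],[0,0,0.008,0,0,0,0.01]]'
python3 -m pendant '[[0,0,0,0,0,0,0.01],[0,0,0,0,0,0,0.01],[-0.025,0,0,0,0,0,0.01],[-0.027,0,-0.01,0,0,0,0.01],[0,0,-0.03,0,0,0,0.01],[0,0,-0.04,0,0,0,0.01],[0,0,-0.04,0,0,0,0.01],[0,0,-0.04,0,0,0,0.01]]'
python3 go.py '[(72,34,.12)]'
```

```text
time: 11.5
tcp_pos: [0.648, 0.0426, 0.0682]
tool_rot: [1.092, 1.279, -1.091]
force: [-0.2, 0.7, -0.0]
width: 0.0098
time: 12.3
tcp_pos: [0.6623, -0.0483, 0.0676]
tool_rot: [1.091, 1.28, -1.091]
force: [0.5, 0.6, 0.1]
width: 0.0097
time: 13.1
tcp_pos: [0.6361, 0.1129, 0.1198]
tool_rot: [1.091, 1.28, -1.091]
force: [-0.2, 0.0, -0.6]
width: 0.01
t 13.1 board [ 72. -32.] z 0.1198 F [-0.2  0.  -0.6] w 0.01 rot err deg(tool) [ 0.05 -0.01 -0.01]
(72, 34, 0.12) tool shift [-0.0002 -0.0001 -0.0656]
```

```bash
python3 -m pendant '[[0,0,-0.03,0,0,0,0.01],[0,0,-0.025,0,0,0,0.01],[0,0,-0.01,0,0,0,0.01],[0.02,0,0,0,0,0,0.01],[0.02,0,0,0,0,0,0.01],[0.012,0,0,0,0,0,0.01],[0,0,0.002,0,0,0,0.01],[0,0,0.006,0,0,0,0.01]]'
python3 go.py '[(72,-192,.068)]'
python3 - <<'E'
from seg import *
snap('scene','s5'); im=cv2.imread('pics/s5.png'); cv2.imwrite('pics/s5c.png',cv2.resize(im[120:340,210:470],None,fx=2.5,fy=2.5))
E
```

```text
time: 13.9
tcp_pos: [0.628, 0.167, 0.0681]
tool_rot: [1.091, 1.28, -1.091]
force: [0.1, -0.5, -0.3]
width: 0.0101
t 13.9 board [73. 23.] z 0.0681 F [ 0.1 -0.5 -0.3] w 0.0101 rot err deg(tool) [ 0.05 -0.   -0.02]
(72, -192, 0.068) tool shift [ 1.000e-04 -8.000e-04  2.151e-01]
```

View pics/s5c.png

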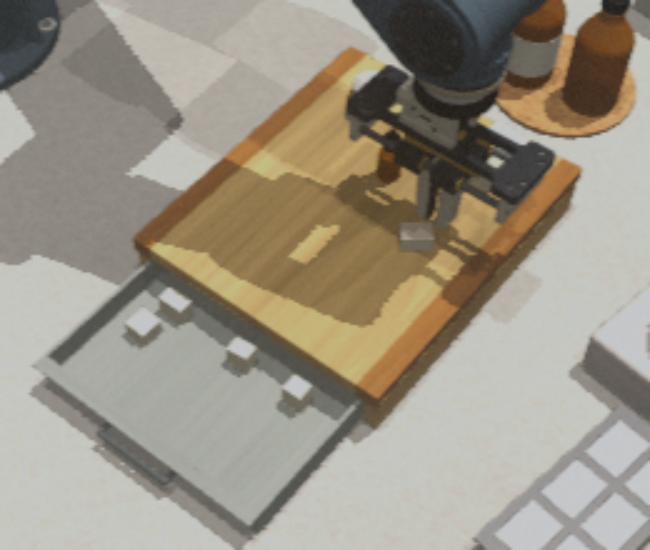

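Four chunks are in the tray, and the fingers stand behind the fifth at crop (416,236). I'll push it the full length.

```bash
python3 -m pendant '[[0,0,0.01,0,0,0,0.01],[0,0,0.012,0,0,0,0.01],[0,0,0.012,0,0,0,0.01],[0,0,0.012,0,0,0,0.01],[0,0,0.012,0,0,0,0.01],[0,0,0.012,0,0,0,0.01],[0,0,0.012,0,0,0,0.01],[0,0,0.012,0,0,0,0.01]]'
python3 -m pendant '[[0,0,0.012,0,0,0,0.01],[0,0,0.012,0,0,0,0.01],[0,0,0.012,0,0,0,0.01],[0,0,0.012,0,0,0,0.01],[0,0,0.012,0,0,0,0.01],[0,0,0.012,0,0,0,0.01],[0,0,0.012,0,0,0,0.01],[0,0,0.012,0,0,0,0.01]]'
python3 go.py '[(72,-192,.068)]'
```

```text
time: 14.75
tcp_pos: [0.6427, 0.0733, 0.0676]
tool_rot: [1.091, 1.28, -1.091]
force: [0.7, -0.1, 0.4]
width: 0.0104
time: 15.55
tcp_pos: [0.658, -0.0214, 0.0676]
tool_rot: [1.091, 1.28, -1.091]
force: [0.2, 0.3, -1.0]
width: 0.0098
t 15.55 board [  73. -168.] z 0.0676 F [ 0.2  0.3 -1. ] w 0.0098 rot err deg(tool) [ 0.03 -0.   -0.  ]
(72, -192, 0.068) tool shift [-0.0004 -0.0005  0.0243]
```

```bash
python3 -m pendant '[[0,0,0.012,0,0,0,0.01],[0,0,0.012,0,0,0,0.01],[0,0,0,0,0,0,0.01],[0,0,0,0,0,0,0.01],[0,0,0,0,0,0,0.01],[-0.03,0,0,0,0,0,0.01],[-0.04,0,0,0,0,0,0.01],[-0.04,0,0,0,0,0,0.01]]'
python3 -m pendant '[[-0.03,-0.03,0,0,0,0,0.01],[0,-0.04,0.02,0,0,0,0.01],[0,-0.04,0.03,0,0,0,0.01],[0,-0.04,0.04,0,0,0,0.01],[0,-0.04,0.04,0,0,0,0.01],[0,-0.04,0.03,0,0,0,0.01],[0,-0.02,0.02,0,0,0,0.01],[0,0,0,0,0,0,0.01]]'
python3 - <<'E'
from seg import *
snap('scene','s6'); im=cv2.imread('pics/s6.png'); cv2.imwrite('pics/s6c.png',cv2.resize(im[100:340,190:510],None,fx=2.4,fy=2.4))
snap('top','t6'); a=cv2.imread('pics/t6.png')
seg('t6')
cv2.imwrite('pics/t6c.png',np.vstack([cv2.resize(q[175:335,85:405],None,fx=1.8,fy=1.8)for q in(cv2.imread('pics/t0.png'),a)]))
for q in[(378,184),(399,287)]:print('tray',bd(ray('t0',*q,.038)))
E
```

```text
time: 16.35
tcp_pos: [0.6613, -0.0434, 0.1787]
tool_rot: [1.09, 1.282, -1.091]
force: [0.8, -0.2, 0.5]
width: 0.0101
time: 17.15
tcp_pos: [0.4494, -0.2526, 0.2079]
tool_rot: [1.093, 1.279, -1.093]
force: [0.2, -0.4, -0.6]
width: 0.01
[196.5 228.2] 430 [0.621 0.268 0.08 ] [ 82. 124.] [18. 23.] 90
[204.5 295.5] 277 [0.459 0.245 0.08 ] [-81. 127.] [17. 17.] 90
tray [ 127. -333.]
tray [-135. -338.]
```

View pics/s6c.png

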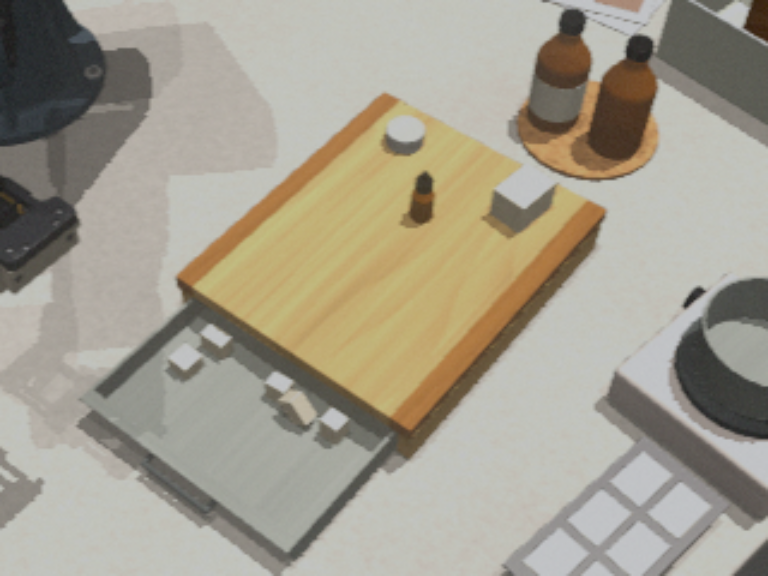

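View pics/t6c.png

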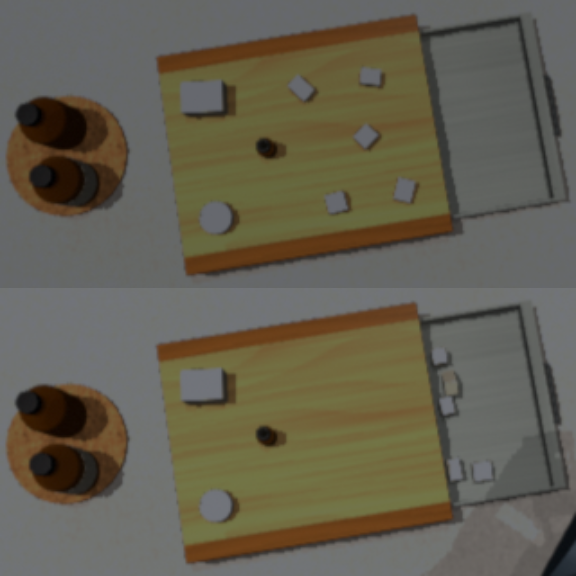

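All five chunks are in the tray. One leans at a tilt against its neighbour, well below the wall tops. In the before/after top views, the tray corner and the objects on the board haven't moved. I'll hand the job in.

```bash
python3 -c "
from bench import robot,job
s=robot.observe();print(s['time'],s['force']);print(job.job_done())"
```

```text
17.25 [ 0.90961451  0.29700591 -0.22021053]
the job is handed in; nothing more can be done
None
```

I swept all five chunks over the open edge one at a time, and they are all in the tray. I pushed them with the outside of the nearly shut fingers, about 6 mm above the board. I handed the job in at 17.3 s, with the arm clear of everything.

**Checks that passed:**
- **Chunks:** the last scene and top pictures show five chunks in the tray and none left on the board. The last to fall lies tilted against the one or two next to it.
- **Block and tin:** they measured within 1 mm of where they started.
- **Forces:** the readings taken at the end of each move stayed below about 2 N.

**Checked by eye only:**
- **Dropper, amber bottles and tray:** they look unchanged between the first and last top pictures. My numeric tray check reused the first picture's pixels by mistake, so it proves nothing.
- **Beakers:** they were outside the final crops. The arm passed over them at about 0.2 m height.

No check disagreed with another. My first try at finding the chunks in the picture failed because the image was dark, and I fixed that before making any move.

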